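# Put the case-opening blade away in its slotted rack

### The job

Put the blue-handled case-opening blade away in the leaning slotted rack: slide it blade first into an empty slot, still holding it until its shoulder rests on the rack, then let go. Two of the three empty slots are blocked part-way down and look just like the third, so feel for the one that takes the whole blade. Leave the red-handled spare in its slot and do not shift the other things on the bench.

Things in the scene. Friction and masses are not known exactly. Their poses are not given: they have to be found in the camera images.
- scraper: Flat case-opening blade, 0.12 to 0.24 kg, lying flat. Origin on its axis at the shoulder's blade-side face, 8 mm above the bench; x to the blade tip, y across the blade, z up. Steel blade x = 0 to 70 mm, 34 wide (y), 3 thick (z), square end. Dark shoulder x = -6 to 0, 44 wide, 16 thick. Blue handle x = -106 to -6, 24 wide, 16 thick. All centred on the axis (a half turn about it is the same).
- scraper_tip (a point): Middle of the blade's square end, 70 mm from the scraper's origin along its x.
- scraper_grip (a point): On the axis of the blue handle, 42 mm behind the scraper's origin, near its centre of mass; handle here 24 mm wide (y) and 16 mm thick.
- rack: Grey slotted rack fixed to the bench: a block 214 mm long (x), 43 thick, 85 high, leaning 25 degrees, on a base plate 230 x 110 mm. Origin on the bench, z up. Four slots in a row along x. A blade goes in along (0, -0.423, -0.906) in rack axes: downwards and towards rack -y. The shoulder comes to rest on the block's top face, square to the slots, 70 mm of blade inside.
- rack_slot0 (a point): Centre of the first slot's mouth, at rack x = -75, y = 30, z = 92 mm, in the block's top face. Each slot is 39 mm long (along rack x) and 6.5 mm across, with square edges.
- rack_slot1 (a point): Mouth of the second slot, rack x = -25 mm, otherwise alike. One of the four slots holds the spare; of the three empty ones, one is 77 mm deep and takes the whole blade.
- rack_slot2 (a point): Mouth of the third slot, rack x = 25 mm, otherwise alike. The two other empty slots hold a dark insert that stops a blade 30 to 45 mm in; which ones changes each time and cannot be known by sight.
- rack_slot3 (a point): Mouth of the fourth slot, rack x = 75 mm, otherwise alike.
- spare: Spare short blade standing in one of the four slots, red handle stub 24 x 16 mm reaching 36 mm out of the slot along its axis. Origin at the mouth of the slot that it occupies, axes parallel to the rack's. To be left there.
- jar: Amber jar with blue cap, 52 mm across, 75 high; origin under its centre. Bystander.
- multimeter: Yellow multimeter lying flat, 160 (x) x 80 (y) x 34 mm; origin under its centre. Bystander.
- board: Green circuit board, 90 (x) x 70 (y), 15 mm high with its parts; origin under its centre. Bystander.
- driver: Red-handled screwdriver lying on the bench along its x, 200 mm long; origin under its middle. Bystander.
- tray: Blue three-way parts tray, 110 (x) x 160 (y) x 30 mm; origin under its centre. Bystander.
Not all that is in view belongs to the job. Of the things that look like the scraper, the middle-sized one is meant.

How it is judged:
On the way:
1. the blade is fully home in a slot while the fingers still hold it (z of scraper_tip in the frame of rack between 0.0206 and 0.0341 m and y of scraper_tip in the frame of rack between -0.0086 and 0.0094 m and x of scraper_tip in the frame of rack between -0.085 and 0.085 m and angle between the x axis of scraper and the z axis of rack, either way round between 0.33 and 0.54 rad and contact force between scraper and the fingers above 1 N), for 0.1 s.
At the end, for the whole second after the job is handed in: The blue-handled blade stands at rest in a rack slot, tip down, leaning with the slot (19 to 31 degrees from vertical), with its shoulder within about 5 mm of the rack's top; the spare is within 20 mm of where it was (z of scraper_tip in the frame of rack between 0.0206 and 0.0341 m and y of scraper_tip in the frame of rack between -0.0086 and 0.0094 m and x of scraper_tip in the frame of rack between -0.085 and 0.085 m and angle between the x axis of scraper and the z axis of rack, either way round between 0.33 and 0.54 rad and linear speed of scraper below 0.02 m/s and distance of spare from where it was at the start of the episode below 0.02 m); the robot touches nothing.
It fails at once if the spare is shifted by more than 20 mm (distance of spare from where it was at the start of the episode above 0.02 m).
It fails at once if the jar, multimeter, board, tray or screwdriver is shifted by more than 20 mm (distance of any of jar, multimeter, board, tray, driver from where it was at the start of the episode above 0.02 m).
It also fails if it takes over 48 s, if anything falls off the work surface, if the arm or the gripper's body presses on something with over 40 N, if the wrist force passes 120 N, or if a joint passes its speed limit or range.

### The arm

A 6-joint arm with a two-finger parallel gripper is mounted at the origin on the work surface. World frame = base frame: x ahead of the robot, y to its left, z up, the work surface at z = 0. Lengths are in m, angles in rad, forces in N, time in s.
With the tool pointing down it reaches from about 0.3 to 0.875 m from the base axis. Payload 4.2 kg.
Tool frame: the origin (TCP) lies at the very end of the fingers, on their centre line; the grasp point (between the pads) lies 19 mm behind it; z points along the fingers, y is the line along which they close (so a half turn about z gives the same grasp; the last joint's range is limited). The gripper opens to 85 mm and grips with 20 to 120 N. Pads are 22 mm wide; open, the fingers measure 114 mm over their backs; the gripper's body (76 mm by 85 mm) begins 54 mm behind the grasp point. The pads swing forward as they close: fully open they stand 13 mm farther back than shut.
Start: joints at [1.201, 0.32, 1.565, -0, 1.257, -0.02], TCP at [0.197, 0.54, 0.207] pointing down, gripper open.
Joint ranges: [-3.11, 3.11], [-0.84, 2.01], [0.21, 2.61], [-1.34, 4.49], [0.05, 2.63], [-2.56, 2.56]. Speed limits (rad/s): [2.57, 2.57, 3.14, 3.14, 3.14, 3.14].

### API

Orientations are given as [roll, pitch, yaw] about the fixed x, y, z axes, in that order (R = Rz(yaw) Ry(pitch) Rx(roll)).
In Python, from rig import ctrl, snapshot, get_calibration, workorder gives the robot as it stands.
- The arm moves only by the tool jog_arm, never from a script. Its argument "increments" is a list of rows, each a list of 3 entries, a list of its own where there are three numbers: the finger opening in m, from 0 to 0.0854, then the shift along the tool's x, y, z in m, then the turn about the tool's z in degrees. In form: [[grip, [tx, ty, tz], turn], ...]. A call has 1 to 10 rows; each row shifts and turns the commanded pose from where the row before left it, along the tool's axes as they then stand; what a row does not reach is not made up. A row lasts 1/10 s, in which the tool goes at most 50 mm and 8.59 degrees, less where a joint would pass 70% of its speed; a pose out of reach is approached as far as the arm can. A call with a gripper value outside its range is refused whole. The fingers move at their own pace and stop on an object; "squeeze" is the grip in N (left out, the last holds). Time passes only in rows, so rows that do not move let the fingers close. It gives the time, the measured TCP pose, the force, the opening and the grip force at its end, in the units of the state.
- ctrl.get_obs(): the state, without advancing time (a new reading comes with each control period).
- snapshot(name): name is "side" or "top"; returns (picture, depth): 400x640x3 uint8, red, green, blue; 400x640 float32, m along the optical axis (not along the pixel's ray), 0 where there is no reading.
- get_calibration(name): a dict with "vfov" (degrees; the focal length in pixels is half the picture's height over the tangent of half this angle, whatever the lens; pixels are square), "cx", "cy" (the principal point, pixels), "k1" (the pictures are not rectified: a ray, as slopes to the right and down, at radius r is drawn at 1 + k1 r^2 times it, then the intrinsics apply), "R" (3x3) and "t" (3): a world point X has camera coordinates R X + t. Camera axes: x right, y down, z forward; pixel columns grow to the right and rows downward; lengths in m; the calibration is good to about 2 mm. A picture is of the moment at which its call begins. get_calibration takes no time and is no camera call.
- workorder.finish_job(): hands the job in; it is judged then, once.
The state is a dict: "time_s": time; "qpos": joint angles; "dq": joint speeds; "effort": joint torques, N m; "tcp_pos": TCP position; "ee_rot": TCP orientation; "wrist_force": force on the tool from outside, world axes, zero at the start; "wrist_torque": the same for the moment, N m; "gripper_width": finger opening in m; "grasp_force": force on a finger pad.
Only numpy, scipy, OpenCV 4.12 (cv2) and the standard library are available. Lean on these libraries where they do the work, as an engineer would, in place of code of your own. Each camera call takes 0.05 s, during which the arm holds its last target. There are 200 camera calls.

## Working session

There is one attempt and no reset: what is moved stays moved. The work goes in short steps, Python scripts to look and compute and a tool call to move; the robot and the scene stay as the last step left them, time stands still between calls to the robot, and variables do not carry over. Pictures are saved under pics/ and viewed, at most 10 in all, crops included, and the job is handed in when it is done.

Besides the shell and the picture viewer there is one more tool, called after "Emit:" by a JSON object that holds its "op" and its "data", one argument or row to a line. jog_arm: Moves the arm, as the interface text tells. Its arguments: {"type":"object","properties":{"increments":{"type":"array"},"squeeze":{"type":"number"}},"required":["increments"]}

```bash
ls; mkdir -p pics; cat > h.py <<'E'
import numpy as np, cv2
from rig import ctrl, snapshot, get_calibration, workorder
def K(name):
    c=get_calibration(name); f=200/np.tan(np.radians(c['vfov'])/2)
    return np.array([[f,0,c['cx']],[0,f,c['cy']],[0,0,1.]]),c
def cloud(name,d):
    k,c=K(name); v,u=np.mgrid[0:400,0:640]
    xd=(u-k[0,2])/k[0,0]; yd=(v-k[1,2])/k[0,0]; x,y=xd.copy(),yd.copy()
    for _ in range(20):
        s=1+c['k1']*(x*x+y*y); x=xd/s; y=yd/s
    P=np.stack([x*d,y*d,d],-1)
    W=(P-np.array(c['t']))@np.array(c['R']); W[d<=0]=np.nan
    return W
E
python3 - <<'E'
from h import *
for n in('top','side'):
    im,d=snapshot(n); np.savez(''+n+'0.npz',im=im,d=d)
    cv2.imwrite(f'pics/{n}0.png',im[...,::-1])
print(ctrl.get_obs())
E
```

```text
pics
{'time_s': 0.1, 'qpos': array([ 1.20097558e+00,  3.20222304e-01,  1.56550500e+00,  2.18786267e-05,
        1.25741568e+00, -2.00351571e-02]), 'dq': array([ 8.63891741e-04, -3.92788929e-04, -2.48435174e-03,  1.90312225e-03,
       -2.75282938e-04,  3.35345755e-05]), 'effort': array([ 1.72522738e-03, -4.16413200e+01, -2.34704787e+01,  1.50376977e-04,
        4.88453486e-03, -1.74634971e-05]), 'tcp_pos': array([0.1969012 , 0.53976256, 0.20658983]), 'ee_rot': array([-3.14004306e+00, -5.18573485e-05,  2.79180026e+00]), 'wrist_force': array([-0.50547633, -0.44293005, -0.08177216]), 'wrist_torque': array([-0.02141415,  0.0117851 ,  0.01055053]), 'grasp_force': 0.0, 'gripper_width': 0.08536239721042112}
```

View pics/top0.png

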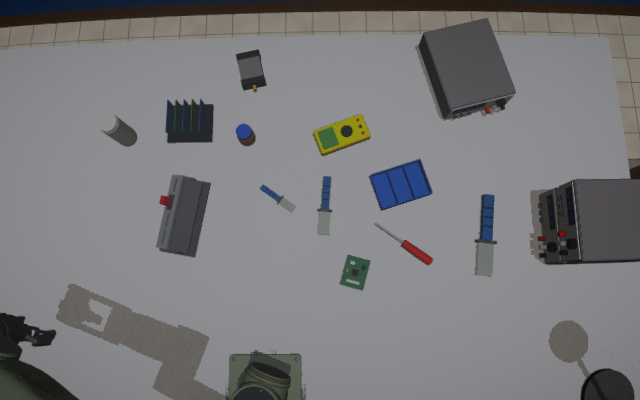

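View pics/side0.png

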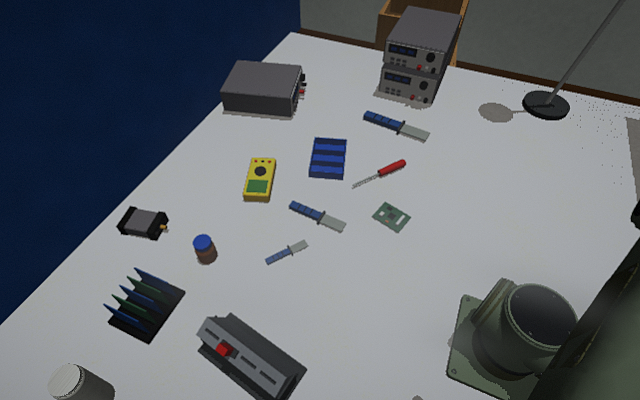

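The top view shows three blade-like tools: small at (278,197), middle at (325,205) and large at (486,235). The middle one, pointing down in the picture, is the target. The rack is at (185,215), with the red spare in its end slot at (166,201). The side view shows the rack at (250,355) and the middle scraper at (318,217).

The jog only turns about a vertical tool z. So I plan to grip the handle's tail lightly with the closing axis along the blade's width, and let the blade pivot down to the slot's lean.

```bash
cat > m.py <<'E'
from h import *
Z={n:np.load(n+'0.npz') for n in('top','side')}
C={n:cloud(n,Z[n]['d']) for n in Z}
def box(n,u0,u1,v0,v1):
    return C[n][v0:v1,u0:u1].reshape(-1,3),Z[n]['im'][v0:v1,u0:u1].reshape(-1,3).astype(int)
print('bench z',[np.nanmedian(C['top'][250:270,250:300,2]),np.nanmedian(C['side'][290:300,300:320,2])])
# scraper
for n,b in(('top',(314,338,170,240)),('side',(285,350,195,238))):
    P,I=box(n,*b); m=P[:,2]>0.004; P=P[m];I=I[m]
    blue=I[:,2]-I[:,0]>40
    steel=(~blue)&(I.min(1)>100)
    print(n,m.sum(),'all z',np.percentile(P[:,2],[5,50,95]))
    r=cv2.minAreaRect(P[:,:2].astype(np.float32)*1000); print('all',r)
    for k in(blue,steel):
        r=cv2.minAreaRect(P[k][:,:2].astype(np.float32)*1000); print(k.sum(),r,P[k][:,:2].mean(0))
# rack
rng=np.random.default_rng(0)
for n,b in(('top',(150,215,168,262)),('side',(190,312,305,399))):
    P,I=box(n,*b); m=(P[:,2]>0.06); P=P[m];I=I[m]
    red=I[:,0]-I[:,1]>60
    print(n,'red',red.sum(),P[red].mean(0),'mean col')
    Q=P[~red]; best=0
    for _ in range(3000):
        a=Q[rng.choice(len(Q),3,False)]; nn=np.cross(a[1]-a[0],a[2]-a[0]); l=np.linalg.norm(nn)
        if l<1e-6: continue
        nn/=l; nn*=np.sign(nn[2])
        if abs(nn[2]-.906)>.05: continue
        k=abs((Q-a[0])@nn)<.0025
        if k.sum()>best: best=k.sum();kk=k
    F=Q[kk]; c=F.mean(0); nn=np.linalg.svd(F-c)[2][2]; nn*=np.sign(nn[2])
    h=np.array([nn[0],nn[1],0]);h/=np.linalg.norm(h)  # rack +y
    ex=np.cross(h,[0,0,1]); ey=np.cross(nn,ex)
    uv=np.stack([(F-c)@ex,(F-c)@ey],1).astype(np.float32)*1000
    r=cv2.minAreaRect(uv); cen=c+ex*r[0][0]/1e3+ey*r[0][1]/1e3
    print(best,'n',nn,'yaw of rack x',np.degrees(np.arctan2(ex[1],ex[0])),r,'centre',cen)
E
python3 m.py
```

```text
bench z [np.float64(0.0011208808073925667), np.float64(7.70878485209245e-05)]
top 772 all z [0.0044392  0.01190483 0.02065166]
all ((537.1328735351562, -178.14662170410156), (69.8183822631836, 210.5653076171875), 89.27914428710938)
202 ((571.5040283203125, -178.97952270507812), (21.087703704833984, 98.7834701538086), 85.24962615966797) [ 0.57054228 -0.17911941]
476 ((537.1328735351562, -178.14662170410156), (69.8183822631836, 210.5653076171875), 89.27914428710938) [ 0.50882176 -0.17352309]
side 588 all z [0.00570217 0.01165738 0.0182544 ]
all ((529.6007080078125, -183.70162963867188), (192.06089782714844, 138.8770751953125), 28.131845474243164)
172 ((571.2105102539062, -181.17628479003906), (22.65272331237793, 97.75918579101562), 86.7552490234375) [ 0.5705579  -0.18089205]
273 ((529.6007080078125, -183.70162963867188), (192.06089782714844, 138.8770751953125), 28.131845474243164) [ 0.49383511 -0.17775171]
top red 33 [0.53591306 0.27575489 0.12630952] mean col
608 n [0.08250059 0.43940353 0.89449326] yaw of rack x -10.633816740627394 ((0.8178787231445312, 1.344736099243164), (213.0875701904297, 51.12042236328125), 0.3279314637184143) centre [0.51026357 0.26512758 0.09411045]
side red 92 [0.53681994 0.27385768 0.1237875 ] mean col
1756 n [0.07498765 0.42021236 0.90432208] yaw of rack x -10.118028726133701 ((11.186012268066406, 1.1972770690917969), (43.869712829589844, 214.83233642578125), 89.65200805664062) centre [0.51127882 0.26264598 0.09172606]
```

Emit:
{"op": "jog_arm", "data": {
  "increments": [
    [0.0854,[0,0,0],8.2],
    [0.0854,[0,0,0],8.2],
    [0.0854,[0,0,0],8.2],
    [0.0854,[0,0,0],8.2],
    [0.0854,[0,0,0],8.2],
    [0.0854,[0,0,0],8.2],
    [0.0854,[0,0,0],8.2],
    [0.0854,[0,0,0],8.2],
    [0.0854,[0,0,0],8.2],
    [0.0854,[0,0,0],8.2]
  ],
  "squeeze": 20
}}

```text
time_s: 1.1
tcp_pos: [0.1969, 0.5399, 0.2068]
ee_rot: [-3.141, 0.001, 1.355]
wrist_force: [0.4, -1.1, 0.1]
gripper_width: 0.0854
grasp_force: 0.0
```

Emit:
{"op": "jog_arm", "data": {
  "increments": [
    [0.0854,[0,0,0],8.2],
    [0.0854,[0,0,0],8.2],
    [0.0854,[0,0,0],8.2],
    [0.0854,[0,0,0],8.2],
    [0.0854,[0,0,0],8.2],
    [0.0854,[0,0,0],8.2],
    [0.0854,[0,0,0],8.2],
    [0.0854,[0,0,0],8.2],
    [0.0854,[0,0,0],8.2],
    [0.0854,[0,0,0],8.2]
  ]
}}

```text
time_s: 2.1
tcp_pos: [0.2484, 0.5115, 0.2013]
ee_rot: [-3.094, 0.074, 0.03]
wrist_force: [0.1, -0.5, 0.3]
gripper_width: 0.0853
grasp_force: 0.0
```

Emit:
{"op": "jog_arm", "data": {
  "increments": [
    [0.06,[0.0237,0.0346,0],0],
    [0.06,[0.0237,0.0346,0],0],
    [0.06,[0.0237,0.0346,0],0],
    [0.06,[0.0237,0.0346,0],0],
    [0.06,[0.0237,0.0346,0],0],
    [0.06,[0.0237,0.0346,0],0],
    [0.06,[0.0237,0.0346,0],0],
    [0.06,[0.0237,0.0346,0],0],
    [0.06,[0.0237,0.0346,0],0],
    [0.06,[0.0237,0.0346,0],0]
  ]
}}

```text
time_s: 3.1
tcp_pos: [0.4949, 0.1712, 0.1677]
ee_rot: [-3.095, 0.074, 0.031]
wrist_force: [0.0, 0.0, -0.7]
gripper_width: 0.0599
grasp_force: 0.0
```

Emit:
{"op": "jog_arm", "data": {
  "increments": [
    [0.06,[0.0237,0.0346,0],0],
    [0.06,[0.0237,0.0346,0],0],
    [0.06,[0.0237,0.0346,0],0],
    [0.06,[0.0237,0.0346,0],0],
    [0.06,[0.0237,0.0346,0],0],
    [0.06,[0.0237,0.0346,0],0],
    [0.06,[0.0237,0.0346,0],0],
    [0.06,[0.0237,0.0346,0],0],
    [0.06,[0.0237,0.0346,0],0],
    [0.06,[0.0,0.0,0],0]
  ]
}}

```text
time_s: 4.1
tcp_pos: [0.717, -0.1365, 0.1352]
ee_rot: [-3.096, 0.074, 0.026]
wrist_force: [-0.3, 0.4, 0.1]
gripper_width: 0.0597
grasp_force: 0.0
```

```bash
python3 - <<'E'
from h import *
o=ctrl.get_obs(); print(np.round(o['qpos'],4),o['tcp_pos'],o['ee_rot'])
E
```

```text
[-0.2161  0.6574  1.1757  0.0265  1.3911  1.3243] [ 0.71699135 -0.1364735   0.13524493] [-3.09648173  0.07400094  0.02633211]
```

The tool picked up about 5° of tilt when joint 6 reached its limit. I'll reach outward past the workspace limit to tilt it back.

Emit:
{"op": "jog_arm", "data": {
  "increments": [
    [0.06,[0,0,-0.04],0],
    [0.06,[0,0,-0.04],0],
    [0.06,[0.04,0.01,0],0],
    [0.06,[0.04,0.01,0],0],
    [0.06,[0.04,0.01,0],0],
    [0.06,[0,0,0],0]
  ]
}}

```text
time_s: 4.7
tcp_pos: [0.8446, -0.1614, 0.1979]
ee_rot: [-3.093, 0.078, 0.031]
wrist_force: [-0.5, -0.5, -2.7]
gripper_width: 0.0601
grasp_force: 0.0
```

Emit:
{"op": "jog_arm", "data": {
  "increments": [
    [0.06,[0.02,0.005,0],0],
    [0.06,[0,0,0],0]
  ]
}}

```text
time_s: 4.9
tcp_pos: [0.8613, -0.1651, 0.2007]
ee_rot: [-3.093, 0.078, 0.031]
wrist_force: [0.5, 0.4, -1.2]
gripper_width: 0.06
grasp_force: 0.0
```

Emit:
{"op": "jog_arm", "data": {
  "increments": [
    [0.06,[0.02,0.005,0],0],
    [0.06,[0.02,0.005,0],0],
    [0.06,[0.02,0.005,0],0],
    [0.06,[0,0,0],0]
  ]
}}

```text
time_s: 5.3
tcp_pos: [0.8871, -0.1716, 0.1863]
ee_rot: [-3.101, 0.046, 0.03]
wrist_force: [-0.2, 0.8, -0.5]
gripper_width: 0.0602
grasp_force: 0.0
```

```bash
python3 - <<'E'
from h import *
o=ctrl.get_obs(); print(np.round(o['qpos'],4),o['tcp_pos'],o['ee_rot'])
E
```

```text
[-0.2146  1.0573  0.2189  0.0303  1.9194  1.337 ] [ 0.88712498 -0.17164125  0.1863437 ] [-3.10090855  0.04558596  0.02963166]
```

Emit:
{"op": "jog_arm", "data": {
  "increments": [
    [0.06,[0.03,0.007,0],0],
    [0.06,[0.03,0.007,0],0],
    [0.06,[0.03,0.007,0],0],
    [0.06,[0,0,0],0]
  ]
}}

```text
time_s: 5.7
tcp_pos: [0.9167, -0.1776, 0.154]
ee_rot: [-3.112, -0.004, 0.028]
wrist_force: [0.5, 0.9, 0.3]
gripper_width: 0.0596
grasp_force: 0.0
```

```bash
cat >> h.py <<'E'
from scipy.spatial.transform import Rotation as Ro
def st():
    o=ctrl.get_obs(); R=Ro.from_euler('xyz',o['ee_rot']).as_matrix()
    print('t',round(o['time_s'],2),'q',np.round(o['qpos'],3),'p',np.round(o['tcp_pos'],4),'x',np.round(R[:,0],3),'z',np.round(R[:,2],3),'F',np.round(o['wrist_force'],1),'w',round(o['gripper_width'],4),o['grasp_force'])
    return np.array(o['tcp_pos']),R
def to(T):
    p,R=st(); d=R.T@(np.array(T)-p); print('tool shift',np.round(d,4)); return d
E
python3 -c "
from h import *
st()"
```

```text
t 5.7 q [-0.215  1.092  0.217  0.031  1.835  1.336] p [ 0.9167 -0.1776  0.154 ] x [1.    0.028 0.004] z [ 0.003  0.03  -1.   ] F [0.5 0.9 0.3] w 0.0596 0.0
```

Emit:
{"op": "jog_arm", "data": {
  "increments": [
    [0.06,[0,0,0],5.6],
    [0.06,[-0.0428,0.0033,0],0],
    [0.06,[-0.0428,0.0033,0],0],
    [0.06,[-0.0428,0.0033,0],0],
    [0.06,[-0.0428,0.0033,0],0],
    [0.06,[-0.0428,0.0033,0],0],
    [0.06,[-0.0428,0.0033,0],0],
    [0.06,[-0.0428,0.0033,0],0],
    [0.06,[-0.0428,0.0033,0],0],
    [0.06,[0,0,0],0]
  ]
}}

```text
time_s: 6.7
tcp_pos: [0.5938, -0.1802, 0.1566]
ee_rot: [-3.111, 0.003, -0.071]
wrist_force: [0.6, -0.6, -0.2]
gripper_width: 0.0601
grasp_force: 0.0
```

```bash
python3 -c "
from h import *
to([.5732,-.18,.004])"
```

```text
t 6.7 q [-0.329  0.43   1.525  0.031  1.197  1.301] p [ 0.5938 -0.1802  0.1566] x [ 0.997 -0.071 -0.003] z [-0.     0.031 -1.   ] F [ 0.6 -0.6 -0.2] w 0.0601 0.0
tool shift [-0.0202  0.006   0.1525]
```

Emit:
{"op": "jog_arm", "data": {
  "increments": [
    [0.06,[-0.0202,0.006,0],0],
    [0.06,[0,0,0.04],0],
    [0.06,[0,0,0.04],0],
    [0.06,[0,0,0.035],0],
    [0.06,[0,0,0.025],0],
    [0.06,[0,0,0.01],0],
    [0.06,[0,0,0],0]
  ]
}}

```text
time_s: 7.4
tcp_pos: [0.5808, -0.1809, 0.0055]
ee_rot: [-3.111, -0.002, -0.07]
wrist_force: [0.1, -0.4, 0.2]
gripper_width: 0.06
grasp_force: 0.0
```

```bash
python3 - <<'E'
from h import *
p,R=to([.5732,-.18,.004]) is None or st()
im,d=snapshot('side')
cv2.imwrite('pics/s1.png',cv2.resize(im[150:300,220:420,::-1],(800,600),interpolation=cv2.INTER_CUBIC))
E
```

```text
t 7.4 q [-0.338  0.558  1.734  0.039  0.855  1.277] p [ 0.5808 -0.1809  0.0055] x [ 0.998 -0.07   0.002] z [ 0.004  0.03  -1.   ] F [ 0.1 -0.4  0.2] w 0.06 0.0
tool shift [-0.0077 -0.0004  0.0015]
t 7.4 q [-0.338  0.558  1.734  0.039  0.855  1.277] p [ 0.5808 -0.1809  0.0055] x [ 0.998 -0.07   0.002] z [ 0.004  0.03  -1.   ] F [ 0.1 -0.4  0.2] w 0.06 0.0
```

View pics/s1.png

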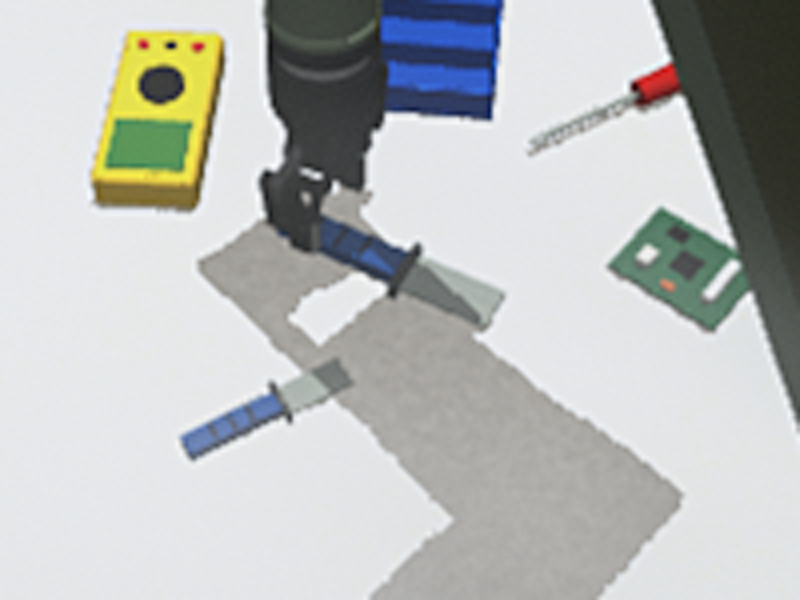

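The fingers straddle the rear half of the middle scraper's handle (crop ~(300,220)), with the shoulder at (405,270). I'll close here.

Emit:
{"op": "jog_arm", "data": {
  "increments": [
    [0.06,[-0.008,0,0.001],0],
    [0.03,[0,0,0],0],
    [0.01,[0,0,0],0],
    [0.01,[0,0,0],0],
    [0.01,[0,0,0],0],
    [0.01,[0,0,0],0]
  ],
  "squeeze": 80
}}

```text
time_s: 8.05
tcp_pos: [0.5731, -0.1806, 0.0057]
ee_rot: [-3.112, -0.005, -0.07]
wrist_force: [0.6, -0.2, 0.5]
gripper_width: 0.0098
grasp_force: 0.0
```

Emit:
{"op": "jog_arm", "data": {
  "increments": [
    [0.01,[0,0,-0.02],0],
    [0.01,[0,0,-0.04],0],
    [0.01,[0,0,-0.04],0],
    [0.01,[0,0,-0.04],0],
    [0.01,[0,0,0],0]
  ]
}}

```text
time_s: 8.55
tcp_pos: [0.5757, -0.186, 0.1519]
ee_rot: [-3.115, -0.017, -0.07]
wrist_force: [0.7, 0.9, 0.9]
gripper_width: 0.0098
grasp_force: 0.0
```

```bash
python3 -c "
from h import *
st()"
```

```text
t 8.55 q [-0.348  0.4    1.587  0.033  1.147  1.279] p [ 0.5757 -0.186   0.1519] x [ 0.997 -0.07   0.017] z [ 0.018  0.025 -1.   ] F [0.7 0.9 0.9] w 0.0098 0.0
```

```bash
python3 - <<'E'
from h import *
im,d=snapshot('side'); np.savez('side2.npz',im=im,d=d)
cv2.imwrite('pics/s2.png',cv2.resize(im[130:280,220:420,::-1],(800,600),interpolation=cv2.INTER_CUBIC))
W=cloud('side',d)[195:238,285:350].reshape(-1,3); I=im[195:238,285:350].reshape(-1,3).astype(int)
b=(I[:,2]-I[:,0]>40)&(W[:,2]<.03); 
r=cv2.minAreaRect(W[b][:,:2].astype(np.float32)*1000); print(b.sum(),r,W[b].mean(0))
E
```

```text
144 ((571.049072265625, -180.9687042236328), (21.67520523071289, 95.75548553466797), 84.96609497070312) [ 0.57006287 -0.17991988  0.01581151]
```

View pics/s2.png

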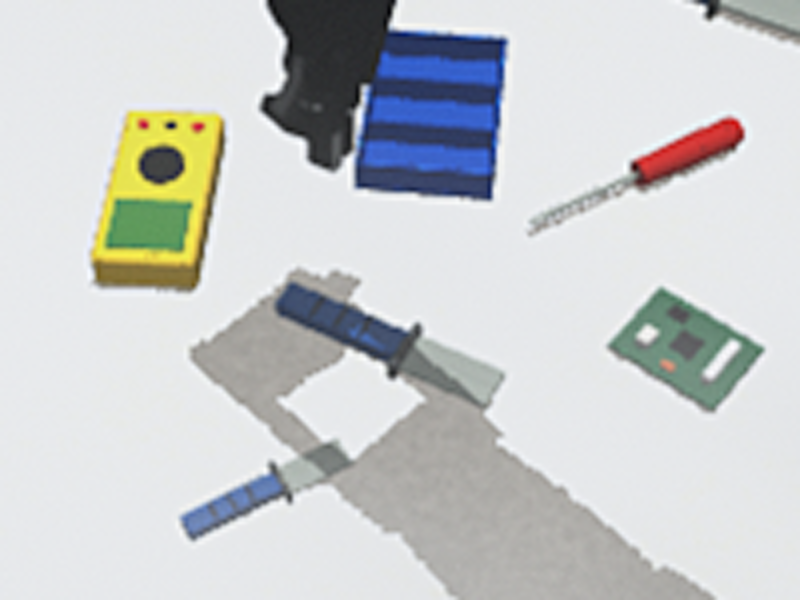

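Emit:
{"op": "jog_arm", "data": {
  "increments": [
    [0.045,[-0.005,0,0],0],
    [0.045,[0,0,0.04],0],
    [0.045,[0,0,0.04],0],
    [0.045,[0,0,0.04],0],
    [0.045,[0,0,0.025],0],
    [0.045,[0,0,0.003],0],
    [0.045,[0,0,0],0]
  ]
}}

```text
time_s: 9.3
tcp_pos: [0.5668, -0.1795, -0.0037]
ee_rot: [-3.111, -0.001, -0.07]
wrist_force: [0.4, -0.4, -0.3]
gripper_width: 0.0452
grasp_force: 0.0
```

Emit:
{"op": "jog_arm", "data": {
  "increments": [
    [0.045,[0,0,0.003],0],
    [0.045,[0,0,0],0]
  ]
}}

```text
time_s: 9.5
tcp_pos: [0.5687, -0.1801, -0.0043]
ee_rot: [-3.113, -0.006, -0.07]
wrist_force: [0.3, 0.3, -0.1]
gripper_width: 0.0451
grasp_force: 0.0
```

Emit:
{"op": "jog_arm", "data": {
  "increments": [
    [0.03,[0.004,0,0.002],0],
    [0.02,[0,0,0],0],
    [0.01,[0,0,0],0],
    [0.01,[0,0,0],0]
  ],
  "squeeze": 60
}}

```text
time_s: 9.9
tcp_pos: [0.5721, -0.1801, -0.0072]
ee_rot: [-3.112, -0.005, -0.07]
wrist_force: [0.3, 0.7, 0.5]
gripper_width: 0.01
grasp_force: 0.0
```

```bash
cat >> h.py <<'E'
def proj(n,X):
    k,c=K(n); q=np.array(c['R'])@np.array(X)+np.array(c['t']); a=q[:2]/q[2]; a=a*(1+c['k1']*(a@a)); return a*k[0,0]+k[:2,2]
E
python3 - <<'E'
from h import *
p,R=st()
im,d=snapshot('side')
o=im.copy()
for k,col in((0,(255,0,0)),(-.019,(0,255,0)),(-.1,(255,255,0))):
    u=proj('side',p+R[:,2]*k); print(u); 
    cv2.circle(o,tuple(int(round(v)) for v in u),1,col,-1)
cv2.imwrite('pics/s3.png',cv2.resize(o[150:250,250:400,::-1],(795,530),interpolation=cv2.INTER_NEAREST))
E
```

```text
t 9.9 q [-0.341  0.563  1.768  0.041  0.814  1.271] p [ 0.5721 -0.1801 -0.0072] x [ 0.998 -0.07   0.005] z [ 0.007  0.029 -1.   ] F [0.3 0.7 0.5] w 0.01 6.801952482184993e-07
[304.71514295 213.87933622]
[304.63748738 209.84353532]
[304.28250435 191.38857416]
```

View pics/s3.png

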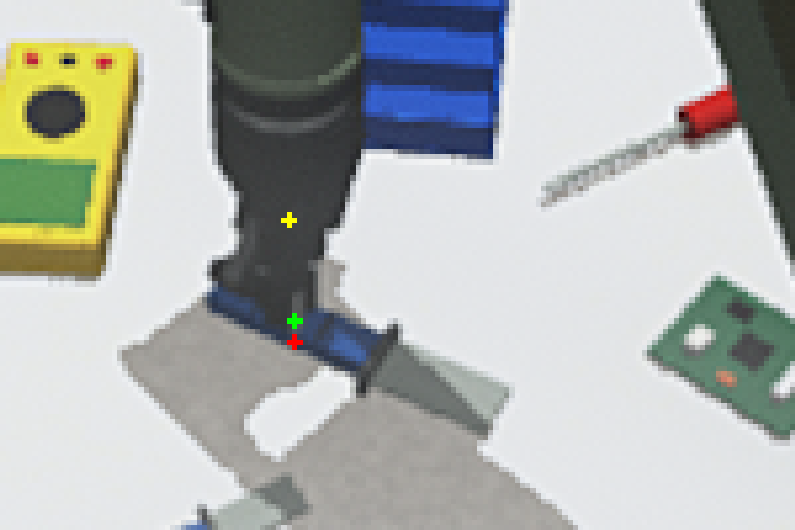

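Emit:
{"op": "jog_arm", "data": {
  "increments": [
    [0.045,[0,0,-0.005],0],
    [0.045,[0,0,0],0],
    [0.045,[0,0,0.006],0],
    [0.045,[0,0,0.006],0],
    [0.045,[0,0,0],0]
  ]
}}

```text
time_s: 10.45
tcp_pos: [0.571, -0.1795, -0.0158]
ee_rot: [-3.111, -0.002, -0.07]
wrist_force: [-0.2, 0.1, -0.2]
gripper_width: 0.045
grasp_force: 0.0
```

Emit:
{"op": "jog_arm", "data": {
  "increments": [
    [0.045,[0,0,0.004],0],
    [0.045,[0,0,0.002],0]
  ]
}}

```text
time_s: 10.65
tcp_pos: [0.5719, -0.1796, -0.021]
ee_rot: [-3.112, -0.004, -0.07]
wrist_force: [0.5, 0.1, 0.3]
gripper_width: 0.0448
grasp_force: 0.0
```

Emit:
{"op": "jog_arm", "data": {
  "increments": [
    [0.03,[0,0,0],0],
    [0.02,[0,0,0],0],
    [0.01,[0,0,0],0],
    [0.01,[0,0,0],0]
  ],
  "squeeze": 60
}}

```text
time_s: 11.05
tcp_pos: [0.5722, -0.1797, -0.0203]
ee_rot: [-3.112, -0.005, -0.07]
wrist_force: [0.5, 1.1, 0.1]
gripper_width: 0.0224
grasp_force: 59.8
```

Emit:
{"op": "jog_arm", "data": {
  "increments": [
    [0.01,[0,0,-0.01],0],
    [0.01,[0,0,-0.03],0],
    [0.01,[0,0,-0.04],0],
    [0.01,[0,0,-0.04],0],
    [0.01,[0,0,-0.04],0],
    [0.01,[0,0,0],0]
  ],
  "squeeze": 100
}}

```text
time_s: 11.65
tcp_pos: [0.5746, -0.1858, 0.1464]
ee_rot: [-3.116, -0.017, -0.07]
wrist_force: [1.3, -1.1, -1.7]
gripper_width: 0.021
grasp_force: 99.3
```

```bash
python3 - <<'E'
from h import *
p,R=st()
im,d=snapshot('side')
o=im.copy()
for k,col in((0,(255,0,0)),(-.019,(0,255,0))):
    u=proj('side',p+R[:,2]*k); print(u); 
    cv2.circle(o,tuple(int(round(v)) for v in u),1,col,-1)
u,v=u.astype(int)
cv2.imwrite('pics/s4.png',cv2.resize(o[v-50:v+50,u-75:u+75,::-1],(795,530),interpolation=cv2.INTER_NEAREST))
W=cloud('side',d); I=im.astype(int)
m=(abs(W[...,0]-.54)<.15)&(abs(W[...,1]+.18)<.06)&(W[...,2]>.07)&(W[...,2]<.2)
b=m&(I[...,2]-I[...,0]>40); s=m&(I.min(2)>90)
for q in(b,s):
    X=W[q]; c=X.mean(0); e=np.linalg.svd(X-c)[2][0]; print(q.sum(),c,e,np.ptp((X-c)@e))
E
```

```text
t 11.65 q [-0.349  0.402  1.598  0.033  1.133  1.278] p [ 0.5746 -0.1858  0.1464] x [ 0.997 -0.07   0.017] z [ 0.019  0.025 -1.   ] F [ 1.3 -1.1 -1.7] w 0.021 99.26767059601843
[303.02128065 177.2175316 ]
[302.97542039 172.22738696]
105 [ 0.54739093 -0.18499533  0.18183234] [-0.9996924  -0.01950801 -0.01531464] 0.10281863649913273
328 [ 0.49131918 -0.17916083  0.17471279] [-0.9991624  -0.03181175 -0.02573941] 0.17502525518531153
```

View pics/s4.png

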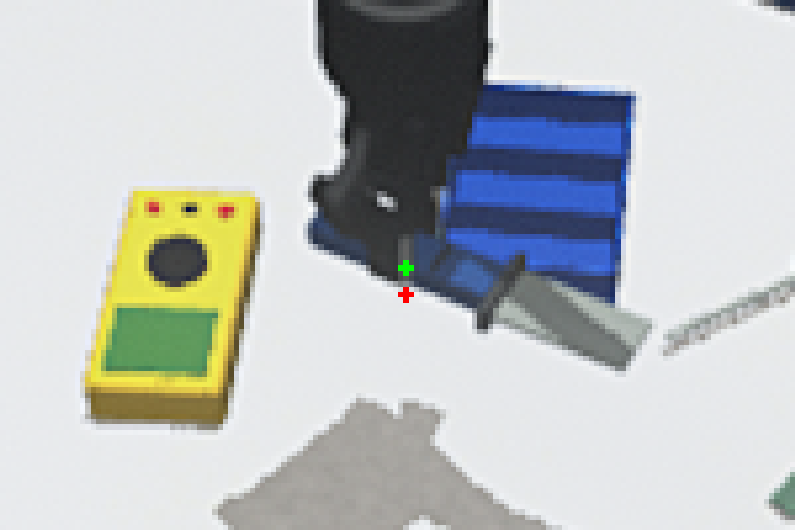

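```bash
cat > kin.py <<'E'
import numpy as np
from scipy.optimize import least_squares
from scipy.spatial.transform import Rotation as Ro
D=np.array([[.32022,1.5655,1.25742,.57455,.20659],[.43,1.525,1.197,.6205,.1566],[.558,1.734,.855,.6083,.0055],[1.0573,.2189,1.9194,.9036,.1863],[1.092,.217,1.835,.9338,.154],[.402,1.598,1.133,.604,.1464],[.563,1.768,.814,.5998,-.0072],[.6574,1.1757,1.3911,.7299,.1352]])
def pl(p,D):
    a,b,c=D[:,0],D[:,0]+D[:,1],D[:,0]+D[:,1]+D[:,2]
    L1,L2,L3,h=p
    return np.r_[L1*np.sin(a)+L2*np.sin(b)+L3*np.sin(c)-D[:,3],h+L1*np.cos(a)+L2*np.cos(b)+L3*np.cos(c)-D[:,4]]
s=least_squares(pl,[.42,.4,.25,.3],args=(D,)); P=s.x
L1,L2,L3,h=P
Ry=lambda a:Ro.from_euler('y',a); Rz=lambda a:Ro.from_euler('z',a)
def fk(q):
    A=Rz(q[0])*Ry(q[1]); p=np.array([0,0,h])+A.apply([0,0,L1])
    A=A*Ry(q[2])*Rz(q[3]); p=p+A.apply([0,0,L2])
    A=A*Ry(q[4])*Rz(np.pi/2+0*q[5]) ; p=p+A.apply([0,0,L3])
    return p,A*Rz(q[5])
LO=np.array([-3.11,-.84,.21,-1.34,.05,-2.56]);HI=np.array([3.11,2.01,2.61,4.49,2.63,2.56])
def ik(p,R,q0):
    f=lambda q:np.r_[(fk(q)[0]-p)*5,(R.inv()*fk(q)[1]).as_rotvec()]
    return least_squares(f,np.clip(q0,LO+1e-3,HI-1e-3),bounds=(LO,HI))
E
python3 - <<'E'
from kin import *
print(P,np.abs(s.fun).max())
q=[1.20097558e+00,3.20222304e-01,1.56550500,0,1.25741568,-2.00351571e-02]
p,R=fk(q);print(p,R.as_euler('xyz'))
q=[-0.349,0.402,1.598,0.033,1.133,1.278]
p,R=fk(q);print(p,R.as_matrix().round(3))
# insertion pose
ey=np.array([np.cos(np.radians(79.7)),np.sin(np.radians(79.7)),0]);ex=np.array([ey[1],-ey[0],0]);zz=np.array([0,0,1.])
M=np.array([.511,.263,.092])
c,s_=np.cos(np.radians(25)),np.sin(np.radians(25)); n=s_*ey+c*zz
tz=c*ey-s_*zz; tx=n; R=Ro.from_matrix(np.stack([tx,np.cross(tz,tx),tz],1))
for off in(-.075,-.025,.075):
  for e in(.06,.13,.2):
    T=M+off*ex+e*n+.028*tz
    best=min((ik(T,R,np.array([a,.4,1.5,b,1.3,g])) for a in(-.3,.3) for b in(0,1,2.) for g in(0,1.5,-1.5)),key=lambda r:r.cost)
    print(off,e,best.cost.round(6),best.x.round(2))
E
```

```text
[0.59350634 0.40831229 0.26140451 0.03327279] 0.013262960515215028
[0.20770547 0.5357971  0.20872924] [-3.14004263e+00 -3.10590229e-05  2.79180704e+00]
[ 0.57194325 -0.19981519  0.14826947] [[ 0.997 -0.07   0.018]
 [-0.07  -0.997  0.025]
 [ 0.017 -0.026 -1.   ]]
-0.075 0.06 0.0 [ 0.23  0.34  2.24  1.67  0.99 -0.95]
-0.075 0.13 0.0 [ 0.29  0.25  2.14  1.59  0.94 -0.72]
-0.075 0.2 0.0 [ 0.35  0.19  2.02  1.49  0.9  -0.49]
-0.025 0.06 0.0 [ 0.18  0.4   2.14  1.6   1.01 -0.89]
-0.025 0.13 0.0 [ 0.24  0.32  2.04  1.53  0.97 -0.68]
-0.025 0.2 0.0 [ 0.3   0.26  1.93  1.44  0.95 -0.46]
0.075 0.06 0.0 [ 0.12  0.5   1.92  1.48  1.05 -0.76]
0.075 0.13 0.0 [ 0.17  0.44  1.83  1.43  1.04 -0.58]
0.075 0.2 0.0 [ 0.22  0.39  1.72  1.36  1.03 -0.39]
```

Emit:
{"op": "jog_arm", "data": {
  "increments": [
    [0.01,[0,0,-0.04],0],
    [0.01,[0,0,-0.04],0],
    [0.01,[0.009,-0.042,0],-3.5],
    [0.01,[0.009,-0.042,0],-3.5],
    [0.01,[0.009,-0.042,0],-3.5],
    [0.01,[0.009,-0.042,0],-3.5],
    [0.01,[0.008,-0.042,0],-3.5],
    [0.01,[0.008,-0.042,0],-3.5],
    [0.01,[0.008,-0.042,0],-3.5],
    [0.01,[0.007,-0.042,0],-3.5]
  ]
}}

```text
time_s: 12.7
tcp_pos: [0.5874, 0.1528, 0.2272]
ee_rot: [-3.117, -0.014, 0.421]
wrist_force: [0.5, -0.1, -1.8]
gripper_width: 0.0212
grasp_force: 99.2
```

Emit:
{"op": "jog_arm", "data": {
  "increments": [
    [0.01,[0.007,-0.042,0],-3.5],
    [0.01,[0.006,-0.042,0],-3.5],
    [0.01,[0.006,-0.042,0],-3.5],
    [0.01,[0.005,-0.042,0],-3.5],
    [0.01,[0.005,-0.042,0],-3.5],
    [0.01,[0.004,-0.042,0],-3.5],
    [0.01,[0.004,-0.042,0],-3.5],
    [0.01,[0.003,-0.042,0],-3.5],
    [0.01,[0.003,-0.042,0],-3.5],
    [0.01,[0.002,-0.042,0],-3.5]
  ]
}}

```text
time_s: 13.7
tcp_pos: [0.3579, 0.4959, 0.2358]
ee_rot: [-3.132, -0.024, 1.032]
wrist_force: [-0.3, 0.9, -0.5]
gripper_width: 0.0211
grasp_force: 99.2
```

```bash
python3 -c "
from h import *
st()"
```

```text
t 13.7 q [0.92  0.35  1.448 0.013 1.321 1.455] p [0.3579 0.4959 0.2358] x [0.513 0.858 0.024] z [ 0.004  0.026 -1.   ] F [-0.3  0.9 -0.5] w 0.0211 99.22198073007166
```

Emit:
{"op": "jog_arm", "data": {
  "increments": [
    [0.01,[0.005,-0.045,0],-3.5],
    [0.01,[0.005,-0.045,0],-3.5],
    [0.01,[0.004,-0.045,0],-3.5],
    [0.01,[0.004,-0.045,0],-3.5],
    [0.01,[0.003,-0.045,0],-3.5],
    [0.01,[0.003,-0.045,0],-3.1],
    [0.01,[0.04,-0.01,0],0],
    [0.01,[0.04,0,0],0],
    [0.01,[0.04,0,0],0],
    [0.01,[0,0,0],0]
  ]
}}

```text
time_s: 14.7
tcp_pos: [0.1328, 0.7419, 0.238]
ee_rot: [3.141, -0.026, 1.39]
wrist_force: [0.0, -0.1, -3.0]
gripper_width: 0.0212
grasp_force: 99.2
```

```bash
python3 -c "
from h import *
st()"
```

```text
t 14.7 q [ 1.379e+00  5.920e-01  1.041e+00 -1.000e-03  1.483e+00  1.560e+00] p [0.1328 0.7419 0.238 ] x [0.18  0.983 0.026] z [ 0.006  0.025 -1.   ] F [ 0.  -0.1 -3. ] w 0.0212 99.22528507187963
```

Aligned at azimuth 79.8° with yaw 79.6°. Next I reach outward and up past the limit to tilt.

Emit:
{"op": "jog_arm", "data": {
  "increments": [
    [0.01,[0.04,0,-0.02],0],
    [0.01,[0.04,0,-0.02],0],
    [0.01,[0.04,0,-0.02],0],
    [0.01,[0.04,0,-0.02],0],
    [0.01,[0.04,0,-0.02],0],
    [0.01,[0.04,0,-0.02],0],
    [0.01,[0.04,0,-0.02],0],
    [0.01,[0.04,0,-0.02],0]
  ]
}}

```text
time_s: 15.5
tcp_pos: [0.1611, 0.8916, 0.3303]
ee_rot: [3.141, -0.165, 1.389]
wrist_force: [-0.4, 0.1, -1.4]
gripper_width: 0.0209
grasp_force: 99.4
```

```bash
python3 -c "
from h import *
st()"
```

```text
t 15.5 q [1.379e+00 9.020e-01 2.140e-01 1.000e-03 1.861e+00 1.561e+00] p [0.1611 0.8916 0.3303] x [0.178 0.97  0.164] z [ 0.03   0.161 -0.986] F [-0.4  0.1 -1.4] w 0.0209 99.42279322072864
```

Emit:
{"op": "jog_arm", "data": {
  "increments": [
    [0.01,[0.045,0,-0.02],0],
    [0.01,[0.045,0,-0.02],0],
    [0.01,[0.045,0,-0.02],0],
    [0.01,[0.045,0,-0.02],0],
    [0.01,[0.045,0,-0.02],0],
    [0.01,[0.045,0,-0.02],0],
    [0.01,[0.045,0,-0.02],0],
    [0.01,[0.045,0,-0.02],0],
    [0.01,[0.045,0,-0.02],0],
    [0.01,[0.045,0,-0.02],0]
  ]
}}

```text
time_s: 16.5
tcp_pos: [0.1715, 0.9441, 0.4345]
ee_rot: [-3.142, -0.479, 1.389]
wrist_force: [-0.5, -0.0, -0.6]
gripper_width: 0.0211
grasp_force: 99.4
```

```bash
python3 -c "
from h import *
st()"
```

```text
t 16.5 q [1.377 0.816 0.215 0.006 1.632 1.56 ] p [0.1715 0.9441 0.4345] x [0.16  0.873 0.46 ] z [ 0.083  0.453 -0.888] F [-0.5 -0.  -0.6] w 0.0211 99.43863057531416
```

Emit:
{"op": "jog_arm", "data": {
  "increments": [
    [0.01,[0.049,0,0],0],
    [0.01,[0.049,0,0],0],
    [0.01,[0.049,0,0],0],
    [0.01,[0.049,0,0],0],
    [0.01,[0.049,0,0],0],
    [0.01,[0.049,0,0],0],
    [0.01,[0.049,0,0],0],
    [0.01,[0.049,0,0],0],
    [0.01,[0.049,0,0],0],
    [0.01,[0.049,0,0],0]
  ]
}}

```text
time_s: 17.5
tcp_pos: [0.1884, 1.0335, 0.497]
ee_rot: [-3.141, -0.802, 1.389]
wrist_force: [0.4, -0.2, -1.7]
gripper_width: 0.0213
grasp_force: 99.5
```

Emit:
{"op": "jog_arm", "data": {
  "increments": [
    [0.01,[0.049,0,0],0],
    [0.01,[0.049,0,0],0],
    [0.01,[0.049,0,0],0],
    [0.01,[0.049,0,0],0],
    [0.01,[0.049,0,0],0],
    [0.01,[0.049,0,0],0],
    [0.01,[0.049,0,0],0],
    [0.01,[0.049,0,0],0],
    [0.01,[0.049,0,0],0],
    [0.01,[0,0,0],0]
  ]
}}

```text
time_s: 18.5
tcp_pos: [0.1887, 1.0333, 0.6441]
ee_rot: [-3.141, -1.083, 1.389]
wrist_force: [0.5, -0.8, -1.3]
gripper_width: 0.0213
grasp_force: 99.6
```

```bash
python3 -c "
from h import *
st()"
```

```text
t 18.5 q [1.375 0.731 0.214 0.015 1.113 1.558] p [0.1887 1.0333 0.6441] x [0.085 0.461 0.883] z [ 0.159  0.869 -0.469] F [ 0.5 -0.8 -1.3] w 0.0213 99.5684415847063
```

Emit:
{"op": "jog_arm", "data": {
  "increments": [
    [0.01,[0.049,0,0],0],
    [0.01,[0.049,0,0],0],
    [0.01,[0,0,0],0]
  ]
}}

```text
time_s: 18.8
tcp_pos: [0.187, 1.024, 0.6823]
ee_rot: [-3.14, -1.142, 1.389]
wrist_force: [-0.3, -0.1, -0.7]
gripper_width: 0.021
grasp_force: 99.6
```

```bash
python3 -c "
from h import *
to([.52,.37,.28])"
```

```text
t 18.8 q [1.374 0.704 0.214 0.016 1.082 1.557] p [0.187  1.024  0.6823] x [0.075 0.409 0.909] z [ 0.163  0.895 -0.416] F [-0.3 -0.1 -0.7] w 0.021 99.59812656976283
tool shift [-0.6083  0.4454 -0.3633]
```

Emit:
{"op": "jog_arm", "data": {
  "increments": [
    [0.01,[-0.0304,0.0223,-0.0182],0],
    [0.01,[-0.0304,0.0223,-0.0182],0],
    [0.01,[-0.0304,0.0223,-0.0182],0],
    [0.01,[-0.0304,0.0223,-0.0182],0],
    [0.01,[-0.0304,0.0223,-0.0182],0],
    [0.01,[-0.0304,0.0223,-0.0182],0],
    [0.01,[-0.0304,0.0223,-0.0182],0],
    [0.01,[-0.0304,0.0223,-0.0182],0],
    [0.01,[-0.0304,0.0223,-0.0182],0],
    [0.01,[-0.0304,0.0223,-0.0182],0]
  ]
}}

```text
time_s: 19.8
tcp_pos: [0.3492, 0.7109, 0.4885]
ee_rot: [3.137, -1.137, 1.395]
wrist_force: [-0.0, 0.5, -2.3]
gripper_width: 0.0213
grasp_force: 99.5
```

```bash
python3 -c "
from h import *
to([.52,.37,.28])"
```

```text
t 19.8 q [0.921 0.158 1.576 0.965 0.522 0.462] p [0.3492 0.7109 0.4885] x [0.073 0.414 0.907] z [ 0.163  0.893 -0.42 ] F [-0.   0.5 -2.3] w 0.0213 99.54902722500265
tool shift [-0.3178  0.2286 -0.1888]
```

Emit:
{"op": "jog_arm", "data": {
  "increments": [
    [0.01,[-0.0318,0.0229,-0.0189],0],
    [0.01,[-0.0318,0.0229,-0.0189],0],
    [0.01,[-0.0318,0.0229,-0.0189],0],
    [0.01,[-0.0318,0.0229,-0.0189],0],
    [0.01,[-0.0318,0.0229,-0.0189],0],
    [0.01,[-0.0318,0.0229,-0.0189],0],
    [0.01,[-0.0318,0.0229,-0.0189],0],
    [0.01,[-0.0318,0.0229,-0.0189],0],
    [0.01,[-0.0318,0.0229,-0.0189],0],
    [0.01,[0,0,0],0]
  ]
}}

```text
time_s: 20.8
tcp_pos: [0.5059, 0.4011, 0.297]
ee_rot: [-3.139, -1.13, 1.382]
wrist_force: [-0.5, 0.3, -1.2]
gripper_width: 0.0209
grasp_force: 99.5
```

```bash
python3 - <<'E'
from h import *
to([.52,.37,.28])
for n in('side','top'):
    im,d=snapshot(n); np.savez(n+'5.npz',im=im,d=d)
    c=im[210:399,150:402] if n=='side' else im[130:280,100:300]
    cv2.imwrite(f'pics/{n}5.png',cv2.resize(c[...,::-1],(800,600),interpolation=cv2.INTER_CUBIC))
E
```

```text
t 20.8 q [ 0.188  0.241  1.978  1.406  1.023 -0.516] p [0.5059 0.4011 0.297 ] x [0.08  0.419 0.904] z [ 0.168  0.889 -0.427] F [-0.5  0.3 -1.2] w 0.0209 99.51023907400668
tool shift [-0.0273  0.0196 -0.018 ]
```

View pics/side5.png

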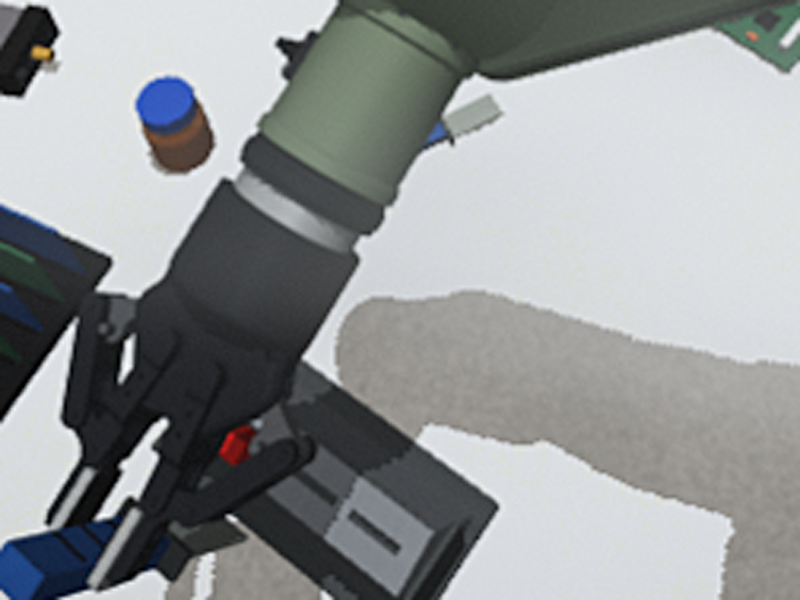

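View pics/top5.png

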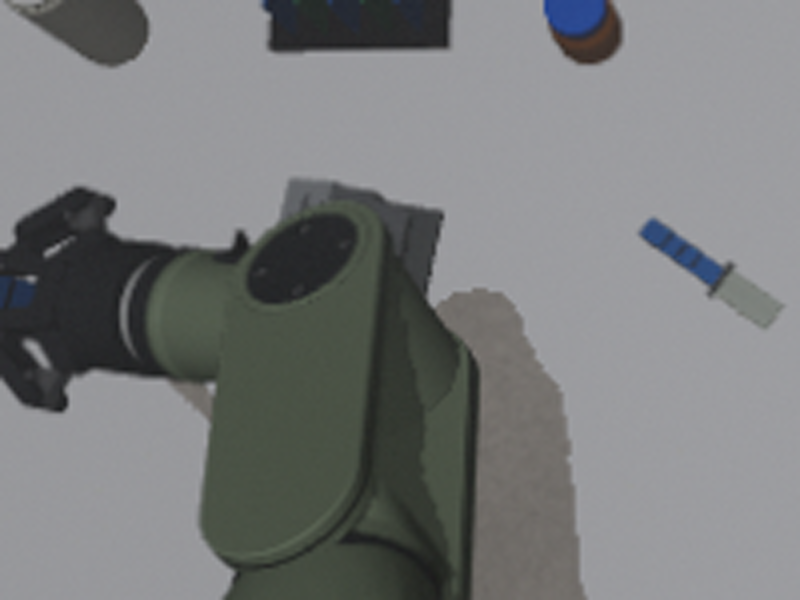

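Side view: the scraper is held leaning, blade down, at crop (200,545), and the red spare is at (237,445). The two empty slots at the near end show at (315,480) and (375,530). Next I'll measure the scraper in tool coordinates from the side depth.

```bash
python3 - <<'E'
from h import *
p=np.array([.5059,.4011,.2970]); 
p,R=st()
z=np.load('side5.npz'); W=cloud('side',z['d']); I=z['im'].astype(int)
T=(W-p)@R   # tool coords
near=(abs(T[...,0]+.02)<.17)&(abs(T[...,1])<.035)&(T[...,2]>-.05)&(T[...,2]<-.005)
blue=near&(I[...,2]-I[...,0]>40)
X=T[blue]; print('blue',len(X)); 
pc=[1,5,25,50,75,95,99]
for k in range(3): print('abc'[k],np.percentile(X[:,k],pc).round(4))
low=near&~blue&(T[...,0]<-.03)
X=T[low]; print('low',len(X))
for k in range(3): print('abc'[k],np.percentile(X[:,k],pc).round(4))
for a in np.arange(-.15,.06,.01):
    s=near&(abs(T[...,0]-a)<.005); X=T[s]
    if len(X)>5: print(round(a,3),len(X),'b',np.percentile(X[:,1],[3,97]).round(4),'c',np.percentile(X[:,2],[5,50,95]).round(4),I[s].mean(0).round())
E
```

```text
t 20.9 q [ 0.193  0.238  1.976  1.408  1.025 -0.514] p [0.5038 0.4044 0.3005] x [0.075 0.416 0.906] z [ 0.164  0.891 -0.423] F [-0.4  0.4 -1.7] w 0.021 99.50587975792587
blue 486
a [-0.0208 -0.0113  0.0188  0.0376  0.0436  0.045   0.0457]
b [-0.0089 -0.008  -0.0029  0.0029  0.0079  0.0121  0.0136]
c [-0.0394 -0.039  -0.0384 -0.0377 -0.0325 -0.0251 -0.0236]
low 330
a [-0.1306 -0.123  -0.0984 -0.0742 -0.0559 -0.0465 -0.0416]
b [-0.0194 -0.0186 -0.0139 -0.0095 -0.0044  0.0206  0.0233]
c [-0.0398 -0.0387 -0.0336 -0.0326 -0.0314 -0.0253 -0.0233]
-0.13 14 b [-0.0137 -0.0003] c [-0.0333 -0.0323 -0.0301] [61. 63. 62.]
-0.12 22 b [-0.0148 -0.0001] c [-0.0335 -0.0329 -0.0306] [51. 54. 52.]
-0.11 31 b [-0.0148 -0.0006] c [-0.0336 -0.0326 -0.0316] [49. 52. 50.]
-0.1 29 b [-0.015   0.0009] c [-0.0333 -0.0324 -0.0305] [53. 56. 54.]
-0.09 35 b [-0.0146  0.0051] c [-0.0334 -0.0324 -0.0302] [56. 60. 58.]
-0.08 32 b [-0.0144  0.0049] c [-0.0331 -0.0325 -0.031 ] [59. 63. 61.]
-0.06 114 b [-0.0194  0.0232] c [-0.0392 -0.0332 -0.024 ] [40. 42. 43.]
-0.05 38 b [-0.0172 -0.0064] c [-0.0386 -0.032  -0.0242] [33. 40. 53.]
-0.04 11 b [-0.0101  0.0132] c [-0.0391 -0.0362 -0.0271] [14. 24. 43.]
-0.03 11 b [0.007  0.0133] c [-0.0395 -0.0391 -0.0385] [31. 41. 59.]
-0.02 25 b [0.0038 0.0138] c [-0.0445 -0.0389 -0.0381] [42. 55. 79.]
-0.01 86 b [-0.0218  0.0138] c [-0.0489 -0.0397 -0.0349] [25. 31. 42.]
0.0 250 b [-0.0215  0.0258] c [-0.049  -0.0394 -0.0292] [43. 47. 55.]
0.01 185 b [-0.0142  0.0188] c [-0.0482 -0.0385 -0.0281] [80. 88. 99.]
0.02 101 b [-0.0095  0.013 ] c [-0.0389 -0.038  -0.0256] [24. 39. 65.]
0.03 104 b [-0.0096  0.012 ] c [-0.039  -0.0377 -0.0267] [20. 36. 64.]
0.04 267 b [-0.009   0.0133] c [-0.0384 -0.0328 -0.0244] [ 27.  56. 107.]
0.05 26 b [-0.0075  0.0122] c [-0.0372 -0.0329 -0.0251] [ 31.  68. 131.]
```

```bash
cat > sc.py <<'E'
from h import *
ex=lambda:None
def scr():
    p,R=st(); im,d=snapshot('side'); W=cloud('side',d); I=im.astype(int); T=(W-p)@R
    near=(abs(T[...,1])<.035)&(T[...,2]>-.05)&(T[...,2]<-.005)
    blue=near&(I[...,2]-I[...,0]>40)&(abs(T[...,0])<.06); X=T[blue]
    print('blue',len(X),'a',np.percentile(X[:,0],[97,99,100]).round(4),'b',np.percentile(X[:,1],[2,98]).round(4),'c',np.percentile(X[:,2],[2,98]).round(4))
    for a0,a1 in((-.13,-.11),(-.11,-.09),(-.09,-.07),(-.068,-.058)):
        s=near&(T[...,0]>a0)&(T[...,0]<a1); X=T[s]
        if len(X)>5: print(a0,len(X),'b',np.percentile(X[:,1],[3,97]).round(4),'c',np.median(X[:,2]).round(4),'a',X[:,0].min().round(4),X[:,0].max().round(4))
    return p,R,W,I
if __name__=='__main__':
    scr(); p,R,W,I=scr()
    # rack top face again, visible part: normal & edges
    m=(W[...,2]>.06)&(W[...,2]<.125)&(abs(W[...,0]-.5)<.15)&(abs(W[...,1]-.27)<.06)
    n=np.array([.0755,.416,.906]); M=np.array([.511,.263,.092]); dd=(W-M)@n
    X=W[m&(abs(dd)<.006)]; print('face',len(X),np.median((X-M)@n),np.linalg.svd(X-X.mean(0))[2][2])
E
python3 sc.py
```

```text
t 20.9 q [ 0.193  0.238  1.976  1.408  1.025 -0.514] p [0.5038 0.4044 0.3005] x [0.075 0.416 0.906] z [ 0.164  0.891 -0.423] F [-0.4  0.4 -1.7] w 0.021 99.50587975792587
blue 478 a [0.0493 0.0496 0.0505] b [-0.0112  0.0106] c [-0.0382 -0.0236]
-0.13 44 b [-0.0172 -0.002 ] c -0.0313 a -0.1296 -0.1102
-0.11 56 b [-0.0172 -0.0019] c -0.031 a -0.1097 -0.0904
-0.09 71 b [-0.0173  0.0035] c -0.0311 a -0.0896 -0.0717
t 20.95 q [ 0.195  0.237  1.975  1.408  1.025 -0.515] p [0.503  0.4053 0.3013] x [0.074 0.415 0.907] z [ 0.163  0.892 -0.422] F [-0.2  0.2 -1.3] w 0.0206 99.50359717011452
blue 467 a [0.0494 0.0498 0.0503] b [-0.0115  0.0104] c [-0.0382 -0.0233]
-0.13 45 b [-0.017  -0.0021] c -0.0312 a -0.126 -0.1102
-0.11 56 b [-0.0173 -0.0021] c -0.0311 a -0.1091 -0.09
-0.09 69 b [-0.017   0.0027] c -0.0311 a -0.0891 -0.0711
face 1059 -0.0004636238977394225 [0.07431187 0.40853537 0.90971237]
```

```bash
python3 - <<'E'
from h import *
Z=np.load('side0.npz'); W=cloud('side',Z['d']); I=Z['im'].astype(int)
y=np.radians(79.7); ey=np.array([np.cos(y),np.sin(y),0]); ex=np.array([ey[1],-ey[0],0]); n=.4226*ey+np.array([0,0,.9063]); ef=np.cross(n,ex)
M=np.array([.5113,.2626,.0917]); 
# intersect pixel rays with face plane
k,c=K('side'); v,u=np.mgrid[0:400,0:640]; C=cloud('side',np.ones((400,640),np.float32)); o=-np.array(c['R']).T@np.array(c['t'])
dr=C-o; t=((M-o)@n)/(dr@n); X=o+dr*t[...,None]-M
U,V=X@ex*1e3,X@ef*1e3; g=I.sum(2)/3
print('ef',ef)
dark=(abs(V)<12)&(abs(U)<100)
for uc in(-75,-25,75):
    s=dark&(abs(U-uc)<24)&(abs(V)<8); b=np.median(g[dark&(abs(U-uc)<24)]); w=np.clip(b-15-g,0,None)*s
    print(uc,'bg',b,'min',g[s].min(),'centroid',(U*w).sum()/w.sum(),(V*w).sum()/w.sum(),'std',np.sqrt(((U-(U*w).sum()/w.sum())**2*w).sum()/w.sum()))
    q=s&(g<b-25); print(np.percentile(U[q],[0,100]).round(1),np.percentile(V[q],[0,100]).round(1),q.sum())
# face edges
f=(g>60)
E
python3 - <<'E'
import sys; sys.path.insert(0,'.')
from h import *
to([0,0,0])
E
```

```text
ef [ 0.16204845  0.89169501 -0.4226    ]
-75 bg 94.33333333333333 min 24.666666666666668 centroid -76.28492118166304 -0.13364409428928217 std 11.035999718503623
[-94.8 -56.9] [-3.2  3.1] 67
-25 bg 96.0 min 28.666666666666668 centroid -26.267227261324933 -0.2914061825471252 std 11.113621197338626
[-45.  -7.] [-3.3  2.9] 61
75 bg 99.33333333333333 min 29.666666666666668 centroid 73.9091220104151 -0.624310260983142 std 10.933085017064617
[55.5 93. ] [-3.7  2.4] 53
t 21.0 q [ 0.196  0.237  1.975  1.408  1.026 -0.515] p [0.5024 0.4058 0.3016] x [0.073 0.415 0.907] z [ 0.162  0.892 -0.421] F [ 0.2 -0.  -1.5] w 0.0212 99.5032365527004
tool shift [-0.4784 -0.4232 -0.3164]
```

```bash
cat > tip.py <<'E'
from h import *
import sys
y=np.radians(79.7); ey=np.array([np.cos(y),np.sin(y),0]); ex=np.array([ey[1],-ey[0],0]); n=.4226*ey+np.array([0,0,.9063]); ef=np.cross(n,ex)
M=np.array([.5113,.2626,.0917]); UV={0:(-.0762,-.0001),1:(-.0262,-.0003),3:(.0739,-.0006)}
tip=np.array([-.126,-.0005,-.0302])
def rel(k):
    p,R=st(); m=M+ex*UV[k][0]+ef*UV[k][1]; t=p+R@tip-m
    print('tip rel mouth u,v,n [mm]',(np.array([t@ex,t@ef,t@n])*1e3).round(1),'tool x in rack',(R[:,0]@np.stack([ex,ef,n],1)).round(4),'y',(R[:,1]@np.stack([ex,ef,n],1)).round(4))
    return lambda e:print('shift for e',e,(R.T@(n*e-t)).round(4))
if __name__=='__main__':
    f=rel(int(sys.argv[1]))
    for e in sys.argv[2:]: f(float(e))
E
python3 tip.py 0 .02 0; python3 tip.py 1 .02
```

```text
t 21.0 q [ 0.196  0.237  1.975  1.408  1.026 -0.515] p [0.5024 0.4058 0.3016] x [0.073 0.415 0.907] z [ 0.162  0.892 -0.421] F [ 0.2 -0.  -1.5] w 0.0212 99.5032365527004
tip rel mouth u,v,n [mm] [ 41.7   7.6 123.1] tool x in rack [-0.0028 -0.0013  1.    ] y [1.0e+00 2.0e-04 2.8e-03]
shift for e 0.02 [-0.103  -0.042  -0.0078]
shift for e 0.0 [-0.123  -0.042  -0.0078]
t 21.0 q [ 0.196  0.237  1.975  1.408  1.026 -0.515] p [0.5024 0.4058 0.3016] x [0.073 0.415 0.907] z [ 0.162  0.892 -0.421] F [ 0.2 -0.  -1.5] w 0.0212 99.5032365527004
tip rel mouth u,v,n [mm] [ -8.3   7.8 123.1] tool x in rack [-0.0028 -0.0013  1.    ] y [1.0e+00 2.0e-04 2.8e-03]
shift for e 0.02 [-0.1031  0.008  -0.008 ]
```

Emit:
{"op": "jog_arm", "data": {
  "increments": [
    [0.01,[-0.034,0.003,-0.003],0],
    [0.01,[-0.034,0.003,-0.003],0],
    [0.01,[-0.03,0.002,-0.002],0],
    [0.01,[-0.005,0,0],0],
    [0.01,[0,0,0],0],
    [0.01,[0,0,0],0],
    [0.01,[0,0,0],0]
  ]
}}

```text
time_s: 21.7
tcp_pos: [0.5015, 0.3548, 0.2124]
ee_rot: [3.133, -1.137, 1.401]
wrist_force: [0.3, -0.1, -1.6]
gripper_width: 0.0212
grasp_force: 99.6
```

```bash
python3 tip.py 1 .003; python3 sc.py | head -6
```

```text
t 21.7 q [ 0.084  0.353  2.105  1.477  1.075 -0.809] p [0.5015 0.3548 0.2124] x [0.071 0.415 0.907] z [ 0.162  0.893 -0.421] F [ 0.3 -0.1 -1.6] w 0.0212 99.55591055564582
tip rel mouth u,v,n [mm] [ 0.1  0.  20.9] tool x in rack [-0.0041 -0.0021  1.    ] y [1.0e+00 3.0e-04 4.1e-03]
shift for e 0.003 [-0.0179 -0.0002 -0.    ]
t 21.7 q [ 0.084  0.353  2.105  1.477  1.075 -0.809] p [0.5015 0.3548 0.2124] x [0.071 0.415 0.907] z [ 0.162  0.893 -0.421] F [ 0.3 -0.1 -1.6] w 0.0212 99.55591055564582
blue 313 a [0.0498 0.0502 0.0517] b [-0.0114  0.011 ] c [-0.0383 -0.023 ]
-0.13 34 b [-0.0152  0.0018] c -0.0304 a -0.1292 -0.1102
-0.11 49 b [-0.0151  0.0079] c -0.0305 a -0.11 -0.09
-0.09 35 b [-0.0154  0.0029] c -0.0304 a -0.09 -0.0735
t 21.75 q [ 0.084  0.353  2.105  1.477  1.075 -0.809] p [0.5014 0.3547 0.2121] x [0.072 0.415 0.907] z [ 0.162  0.893 -0.421] F [-0.  -1.2 -1.1] w 0.021 99.55537961795926
```

Emit:
{"op": "jog_arm", "data": {
  "increments": [
    [0.01,[-0.01,0,-0.0005],0],
    [0.01,[-0.008,0,0],0],
    [0.01,[-0.005,0,0],0],
    [0.01,[-0.004,0,0],0],
    [0.01,[-0.004,0,0],0]
  ]
}}

```text
time_s: 22.3
tcp_pos: [0.4989, 0.3403, 0.1821]
ee_rot: [-3.141, -1.135, 1.391]
wrist_force: [-0.5, -0.7, -1.8]
gripper_width: 0.0215
grasp_force: 99.5
```

Emit:
{"op": "jog_arm", "data": {
  "increments": [
    [0.01,[-0.006,0,0],0],
    [0.01,[-0.006,0,0],0],
    [0.01,[0,0,0],0]
  ]
}}

```text
time_s: 22.6
tcp_pos: [0.4977, 0.3352, 0.1707]
ee_rot: [-3.138, -1.134, 1.388]
wrist_force: [-0.1, 0.5, -1.4]
gripper_width: 0.0212
grasp_force: 99.5
```

Emit:
{"op": "jog_arm", "data": {
  "increments": [
    [0.01,[-0.004,0,0],0],
    [0.01,[0,0,0],0]
  ]
}}

```text
time_s: 22.8
tcp_pos: [0.4975, 0.3337, 0.1677]
ee_rot: [-3.141, -1.135, 1.391]
wrist_force: [-0.8, -0.0, -2.0]
gripper_width: 0.0212
grasp_force: 99.5
```

```bash
python3 tip.py 1 -.07
```

```text
t 22.8 q [ 0.038  0.425  2.16   1.506  1.091 -0.949] p [0.4975 0.3337 0.1677] x [0.075 0.415 0.907] z [ 0.162  0.892 -0.422] F [-0.8 -0.  -2. ] w 0.0212 99.5481363683939
tip rel mouth u,v,n [mm] [ -0.5  -0.8 -28.6] tool x in rack [ 0.e+00 -5.e-04  1.e+00] y [ 1.e+00  5.e-04 -0.e+00]
shift for e -0.07 [-0.0414  0.0005  0.0007]
```

Emit:
{"op": "jog_arm", "data": {
  "increments": [
    [0.01,[-0.003,0,0],0],
    [0.01,[-0.003,0,0],0],
    [0.01,[0,0,0],0]
  ]
}}

```text
time_s: 23.1
tcp_pos: [0.497, 0.3313, 0.1622]
ee_rot: [-3.141, -1.135, 1.391]
wrist_force: [-0.2, -0.7, -0.8]
gripper_width: 0.0211
grasp_force: 99.5
```

Emit:
{"op": "jog_arm", "data": {
  "increments": [
    [0.01,[-0.003,0,0],0],
    [0.01,[-0.003,0,0],0],
    [0.01,[0,0,0],0]
  ]
}}

```text
time_s: 23.4
tcp_pos: [0.4966, 0.3287, 0.1567]
ee_rot: [-3.14, -1.135, 1.39]
wrist_force: [0.1, -0.5, -1.2]
gripper_width: 0.0212
grasp_force: 99.5
```

Emit:
{"op": "jog_arm", "data": {
  "increments": [
    [0.01,[-0.003,0,0],0],
    [0.01,[-0.002,0,0],0],
    [0.01,[0,0,0],0]
  ]
}}

```text
time_s: 23.7
tcp_pos: [0.4963, 0.3267, 0.1523]
ee_rot: [-3.141, -1.135, 1.391]
wrist_force: [0.2, -0.3, -1.5]
gripper_width: 0.0208
grasp_force: 99.5
```

Emit:
{"op": "jog_arm", "data": {
  "increments": [
    [0.01,[-0.004,0,0],0],
    [0.01,[-0.004,0,0],0],
    [0.01,[0,0,0],0]
  ]
}}

```text
time_s: 24.0
tcp_pos: [0.4955, 0.3233, 0.1447]
ee_rot: [-3.139, -1.135, 1.389]
wrist_force: [0.7, -0.4, -1.7]
gripper_width: 0.0211
grasp_force: 99.5
```

Emit:
{"op": "jog_arm", "data": {
  "increments": [
    [0.01,[-0.004,0,0],0],
    [0.01,[-0.003,0,0],0],
    [0.01,[0,0,0],0]
  ]
}}

```text
time_s: 24.3
tcp_pos: [0.4951, 0.3204, 0.1386]
ee_rot: [-3.14, -1.135, 1.39]
wrist_force: [0.4, 0.5, -0.8]
gripper_width: 0.0213
grasp_force: 99.5
```

```bash
python3 tip.py 1 -.07; python3 sc.py | head -6
```

```text
t 24.3 q [ 0.008  0.478  2.19   1.523  1.101 -1.044] p [0.4951 0.3204 0.1386] x [0.076 0.415 0.906] z [ 0.162  0.892 -0.422] F [ 0.4  0.5 -0.8] w 0.0213 99.54827243462205
tip rel mouth u,v,n [mm] [ -0.6  -0.7 -60.7] tool x in rack [ 4.e-04 -4.e-04  1.e+00] y [ 1.e+00  6.e-04 -4.e-04]
shift for e -0.07 [-0.0093  0.0006  0.0007]
t 24.3 q [ 0.008  0.478  2.19   1.523  1.101 -1.044] p [0.4951 0.3204 0.1386] x [0.076 0.415 0.906] z [ 0.162  0.892 -0.422] F [ 0.4  0.5 -0.8] w 0.0213 99.54827243462205
blue 252 a [0.05   0.0506 0.0509] b [-0.0103  0.0107] c [-0.0379 -0.023 ]
-0.13 8 b [-0.0321 -0.0151] c -0.0497 a -0.1285 -0.1102
-0.11 9 b [-0.0347 -0.0166] c -0.0497 a -0.1081 -0.0955
-0.09 18 b [-0.0343  0.0292] c -0.0263 a -0.085 -0.0709
-0.068 336 b [-0.0341  0.0297] c -0.0352 a -0.0679 -0.0603
```

Slot 1 takes the blade: it is about 61 mm in with no resistance and no slip in the hand. I'll seat it until contact.

Emit:
{"op": "jog_arm", "data": {
  "increments": [
    [0.01,[-0.004,0,0],0],
    [0.01,[-0.002,0,0],0],
    [0.01,[0,0,0],0]
  ]
}}

```text
time_s: 24.7
tcp_pos: [0.4947, 0.318, 0.1333]
ee_rot: [-3.141, -1.135, 1.391]
wrist_force: [0.4, -0.3, -2.2]
gripper_width: 0.0209
grasp_force: 99.5
```

Emit:
{"op": "jog_arm", "data": {
  "increments": [
    [0.01,[-0.0015,0,0],0],
    [0.01,[0,0,0],0]
  ]
}}

```text
time_s: 24.9
tcp_pos: [0.4946, 0.3174, 0.1321]
ee_rot: [3.141, -1.135, 1.392]
wrist_force: [-0.4, 0.7, -1.7]
gripper_width: 0.0211
grasp_force: 99.5
```

Emit:
{"op": "jog_arm", "data": {
  "increments": [
    [0.01,[-0.0015,0,0],0],
    [0.01,[0,0,0],0]
  ]
}}

```text
time_s: 25.1
tcp_pos: [0.4947, 0.3171, 0.1315]
ee_rot: [3.141, -1.137, 1.393]
wrist_force: [-0.0, 1.3, 1.2]
gripper_width: 0.0213
grasp_force: 99.6
```

Emit:
{"op": "jog_arm", "data": {
  "increments": [
    [0.01,[-0.0015,0,0],0],
    [0.01,[0,0,0],0],
    [0.01,[0,0,0],0]
  ]
}}

```text
time_s: 25.4
tcp_pos: [0.4947, 0.3171, 0.1316]
ee_rot: [3.139, -1.14, 1.395]
wrist_force: [-0.1, 1.6, 5.8]
gripper_width: 0.0211
grasp_force: 99.7
```

```bash
python3 tip.py 1 -.07; python3 sc.py | head -2; python3 - <<'E'
from h import *
im,d=snapshot('side')
cv2.imwrite('pics/side6.png',cv2.resize(im[280:399,150:309,::-1],(800,600),interpolation=cv2.INTER_CUBIC))
E
```

```text
t 25.4 q [-1.000e-03  4.950e-01  2.198e+00  1.530e+00  1.109e+00 -1.074e+00] p [0.4947 0.3171 0.1316] x [0.073 0.411 0.909] z [ 0.162  0.894 -0.418] F [-0.1  1.6  5.8] w 0.0211 99.74068597890437
tip rel mouth u,v,n [mm] [ -0.2  -0.2 -68.6] tool x in rack [-0.0016 -0.0055  1.    ] y [1.0e+00 7.0e-04 1.7e-03]
shift for e -0.07 [-0.0014  0.0002  0.0002]
t 25.4 q [-1.000e-03  4.950e-01  2.198e+00  1.530e+00  1.109e+00 -1.074e+00] p [0.4947 0.3171 0.1316] x [0.073 0.411 0.909] z [ 0.162  0.894 -0.418] F [-0.1  1.6  5.8] w 0.0211 99.74068597890437
blue 242 a [0.0504 0.0507 0.051 ] b [-0.0104  0.0114] c [-0.0377 -0.0228]
```

View pics/side6.png

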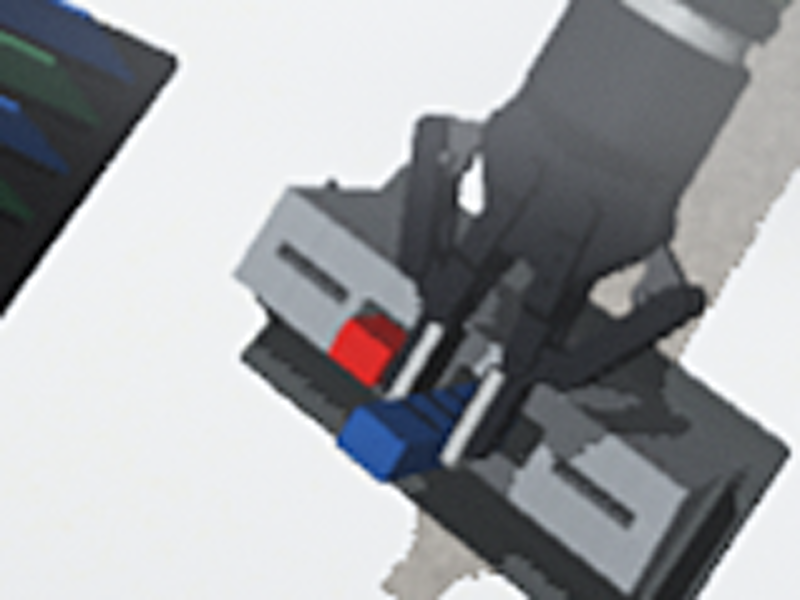

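The shoulder is seated at crop (510,425), with a 6 N reaction. The spare at (370,345) is untouched. I'll release with a modest opening and back straight out.

Emit:
{"op": "jog_arm", "data": {
  "increments": [
    [0.024,[0,0,0],0],
    [0.028,[0,0,0],0],
    [0.034,[0,0,0],0],
    [0.036,[0,0,0],0],
    [0.036,[0,0,0],0],
    [0.036,[0,0,-0.01],0],
    [0.036,[0,0,-0.02],0],
    [0.036,[0,0,-0.03],0],
    [0.036,[0,0,-0.03],0],
    [0.036,[0,0,0],0]
  ]
}}

```text
time_s: 26.55
tcp_pos: [0.4809, 0.2333, 0.1688]
ee_rot: [3.134, -1.135, 1.395]
wrist_force: [1.3, -0.1, 0.1]
gripper_width: 0.0362
grasp_force: 0.0
```

```bash
python3 - <<'E'
from h import *
st(); im,d=snapshot('side')
cv2.imwrite('pics/side7.png',cv2.resize(im[260:399,150:335,::-1],(800,600),interpolation=cv2.INTER_CUBIC))
W=cloud('side',d); I=im.astype(int)
y=np.radians(79.7); ey=np.array([np.cos(y),np.sin(y),0]); ex=np.array([ey[1],-ey[0],0]); n=.4226*ey+np.array([0,0,.9063]); ef=np.cross(n,ex)
X=W-np.array([.5113,.2626,.0917]); T=np.stack([X@ex,X@ef,X@n],-1)
m=(I[...,2]-I[...,0]>40)&(abs(T[...,0]+.026)<.05)&(abs(T[...,1])<.08)&(T[...,2]>0)&(T[...,2]<.2)
Q=T[m]; print(len(Q),np.percentile(Q,[2,50,98],axis=0).round(4)); c=Q.mean(0)
E
```

```text
t 26.55 q [-0.194  0.409  2.188  1.326  1.206 -0.987] p [0.4809 0.2333 0.1688] x [0.074 0.416 0.906] z [ 0.166  0.891 -0.422] F [ 1.3 -0.1  0.1] w 0.0362 0.0
325 [[-0.0365 -0.0071  0.0123]
 [-0.0272 -0.0038  0.089 ]
 [-0.0154  0.0098  0.1074]]
```

View pics/side7.png

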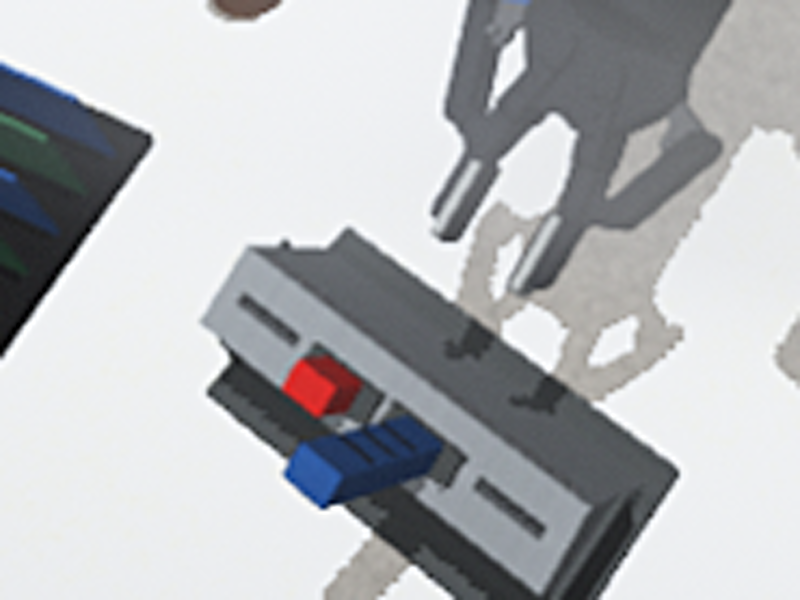

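The blade stands home: its tail is 107 mm above the face and 106 is expected. The gripper is clear, so I'm handing in.

```bash
python3 -c "
from h import *
print(workorder.finish_job())"
```

```text
the job is handed in; nothing more can be done
None
```

I slid the blue-handled blade fully home in slot 1, held until its shoulder rested on the rack, then let go and backed clear; the spare was left in its slot, I saw nothing disturbed, and the job is handed in, though no verdict came back.

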